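Set the syringe dosing module with its thumbwheel

ROBOT

A 6-joint arm with a two-finger parallel gripper is mounted at the origin on the work surface. World frame = base frame: x ahead of the robot, y to its left, z up, the work surface at z = 0. Lengths are in m, angles in rad, forces in N, time in s.
With the tool pointing down it reaches from about 0.35 to 0.85 m from the base axis. Payload 8.1 kg.
Tool frame: the origin (TCP) lies at the very end of the fingers, on their centre line; the grasp point (between the pads) lies robot.hold_point_z behind it (robot.hold_point_z is the distance from the TCP to the grasp point, in m); z points along the fingers, y is the direction in which the jaws open and shut (so a half turn about z gives the same grasp; the last joint's range is limited). The gripper opens to 93 mm and grips with 3 to 60 N. Pads are 15 mm wide; open, the fingers measure 128 mm over their backs; the gripper's body (75 mm by 188 mm) begins 65 mm behind the grasp point.
Start: joints at [-1.257, 0.13, 1.488, -0, 1.523, -0.085], TCP at [0.233, -0.553, 0.219] pointing down, gripper open.
Joint ranges: [-2.96, 2.96], [-0.89, 2.26], [0.02, 2.5], [-1.34, 4.48], [0, 2.73], [-2.66, 2.66]. Speed limits (rad/s): [2.39, 2.39, 2.79, 3.14, 3.14, 3.14].

INTERFACE

Orientations are given as a rotation vector (axis times angle).
In Python, from plant import robot, cams gives the robot as it stands. The module is installed in compiled form; this text tells all that it offers.
- The arm moves only by the tool step_arm, never from a script. Its argument "deltas" is a list of rows, each an object with "offset": the shift along the tool's x, y, z in cm, a list of three; "roll": the turn about the tool's z in rad. In form: [{"offset": [x, y, z], "roll": roll}, ...]. A call has 1 to 12 rows; each row shifts and turns the commanded pose from where the row before left it, along the tool's axes as they then stand; what a row does not reach is not made up. A row lasts 1/8 s, in which the tool goes at most 62.5 mm and 10.7 degrees, less where a joint would pass 70% of its speed; a pose out of reach is approached as far as the arm can. A call with a gripper value outside its range is refused whole. "fingers" is the finger opening in cm, from 0 to 9.3, set as the call begins (left out, the last holds). The fingers move at their own pace and stop on an object; "grip_force" is the grip in N (left out, the last holds). Time passes only in rows, so rows that do not move let the fingers close. It gives the time, the measured TCP pose, the force and the opening at its end, in the units of the state.
- robot.read_state(): the state, without advancing time (a new reading comes with each control period).
- cams.read_camera(name): name is "side" or "top"; returns a dict with "pixels" (400x640x3 uint8, red, green, blue), "fx", "fy", "cx", "cy" (pixels), "extrinsics" (4x4, takes a point from world to camera coordinates). Camera axes: x right, y down, z forward; pixel columns grow to the right and rows downward; lengths in m; the calibration is good to about 2 mm. A picture is of the moment at which its call begins. There is no depth.
- robot.close_job(): hands the job in, once; it reports no verdict.
Trained networks look in a picture, given as the dict that the camera call returned (one of the last four; its "shot" number tells which), for a name from the list of things; names that differ only in an ending like _2 or _b are one class to them, and where a whole thing is asked for, a point or a joint stands for the part that bears it (a point fixed in the world has none). Each returns a list of dicts, best first, with "score" (0 to 1); they miss things now and then, are a little off and sometimes report something else, mostly with a low value. They report only what shows in the picture. A call takes as long as a camera call.
- cams.boxes_of(picture, thing): "xy" ([column, row] in pixels, amid what is visible of it).
- cams.silhouettes(picture, thing): "mask" (400x640 bool, what is visible of it) and "xy" ([column, row] in pixels, amid what is visible of it).
- cams.pinpoint(picture, thing): "xy" ([column, row] in pixels: a listed point, or the origin of a listed thing).
The state is a dict: "t": time; "q": joint angles; "dq": joint speeds; "joint_torque": joint torques, N m; "tool_pos": TCP position; "orientation": TCP orientation; "force": force on the tool from outside, world axes, zero at the start; "wrist_torque": the same for the moment, N m; "opening": finger opening in m.
Only numpy, scipy, OpenCV 4.12 (cv2) and the standard library are available. Lean on these libraries where they do the work, as an engineer would, in place of code of your own. Each camera call takes 0.05 s, during which the arm holds its last target. There are 200 camera calls.

TASK

On the dosing module with the green end plates, roll the ribbed thumbwheel on its top with a fingertip until the red pointer in the window stands within the length of the green marker, then let go. Leave the setting of the orange module as it is.

Things in the scene. Friction and masses are not known exactly. Their poses are not given: they have to be found in the camera images.
- green_wheel_top (a point): Top of the dark ribbed thumbwheel (50 mm dia, 16 mm wide, axle along x) of the white module, 80 x 168 x 60 mm, with green ends. Fixed in the module, 66 mm above the table, 6 mm above its flat top. y: rolling direction, along the module; x: to the window. Sprung: yields 5 mm, 2 N to start, 5.6 N fully down; pressed 2 to 4 mm by a closed fingertip dragged along y it rolls by friction and stays put.
- green_pointer (a point): Red pointer bar (5 mm wide along y, 15 mm along x) in the green-ended module's window, 36 mm to +x of the wheel; axes as the module's. Not to be touched: geared to the wheel. Wheel top rolled 10 mm to +y moves it 15 mm to +y, and back likewise. It starts 20 to 65 mm to -y of the marker's centre; its 85 mm travel goes on beyond the marker.
- green_marker: Green marker plate fixed on top of the green-ended module along the window's edge, 14 x 20 x 3 mm (x, y, z), differently placed each time. Origin: centre of its underside; axes as the module's, its 20 mm length along y, the pointer's travel.
- orange_pointer (a point): Red pointer of the orange-ended module, the same make as the green one (the whole module is alike, with an orange marker). Its setting is to be left alone.

How it is judged:
By the outcome, as a careful person would: the job done as asked, in the order asked, and still so for the second after the job is handed in, with the robot touching nothing.
It also fails if it takes over 32 s, if anything falls off the work surface, if the arm or the gripper's body presses on something with over 40 N, if the wrist force passes 120 N, or if a joint passes its speed limit or range.

## Working session

There is one attempt and no reset: what is moved stays moved. The work goes in short steps, Python scripts to look and compute and a tool call to move; the robot and the scene stay as the last step left them, time stands still between calls to the robot, and variables do not carry over. Pictures are saved under pics/ and viewed, about 8 in all and at most 12, crops included, and the job is handed in when it is done.

Besides the shell and the picture viewer there is one more tool, called after "Request:" as name(argument=value, ...) on one line, values as JSON. step_arm: Moves the arm, as the interface text tells. Its arguments: {"type":"object","properties":{"deltas":{"type":"array"},"fingers":{"type":"number"},"grip_force":{"type":"number"}},"required":["deltas"]}

```bash
mkdir -p pics; cat > h.py <<'E'
import numpy as np, cv2
from plant import robot, cams
def ray(p,uv):
    E=np.array(p["extrinsics"]);R,t=E[:3,:3],E[:3,3]
    d=R.T@np.array([(uv[0]-p["cx"])/p["fx"],(uv[1]-p["cy"])/p["fy"],1]);return -R.T@t,d
def atz(p,uv,z):
    o,d=ray(p,uv);return o+d*(z-o[2])/d[2]
def proj(p,X):
    E=np.array(p["extrinsics"]);c=E[:3,:3]@X+E[:3,3];return np.array([p["fx"]*c[0]/c[2]+p["cx"],p["fy"]*c[1]/c[2]+p["cy"]])
def save(p,n): cv2.imwrite("pics/"+n,p["pixels"][:,:,::-1])
E
python3 - <<'E'
from h import *
print(robot.read_state()["orientation"],robot.hold_point_z)
for c in("top","side"):
    p=cams.read_camera(c);save(p,c+"0.png")
    for n,z in(("green_wheel_top",.066),("green_pointer",.06),("green_marker",.06),("orange_pointer",.06)):
        for r in cams.pinpoint(p,n)[:2]: print(c,n,round(r["score"],2),np.round(r["xy"],1),np.round(atz(p,r["xy"],z),4))
E
```

```text
[-3.07762344e+00 -6.21917022e-01  3.18420992e-04] 0.0188
top green_wheel_top 0.65 [243.8 226. ] [0.507  0.1162 0.066 ]
top green_pointer 0.47 [247.4 197.5] [0.5544 0.1129 0.06  ]
top green_marker 0.49 [228.5 196.5] [0.5561 0.1438 0.06  ]
top orange_pointer 0.54 [407. 209.] [ 0.5352 -0.1466  0.06  ]
side green_wheel_top 0.61 [321.1 284.4] [0.5165 0.1178 0.066 ]
side green_wheel_top 0.56 [298.9 281.8] [0.549  0.1137 0.066 ]
side green_pointer 0.42 [299.3 281.7] [0.5487 0.1096 0.06  ]
side green_marker 0.6 [290.  298.5] [0.5612 0.1382 0.06  ]
side orange_pointer 0.42 [308.4 164.3] [ 0.5406 -0.1451  0.06  ]
```

View pics/top0.png

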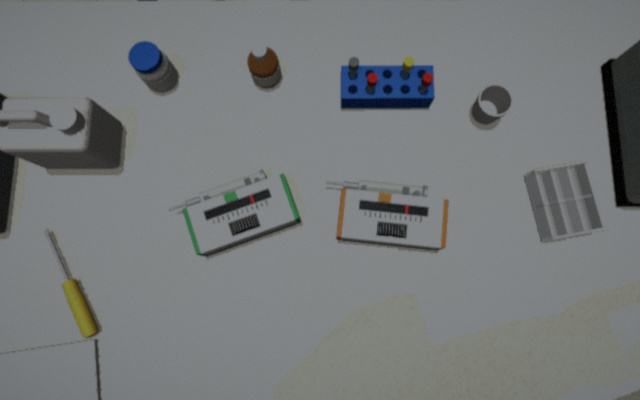

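View pics/side0.png

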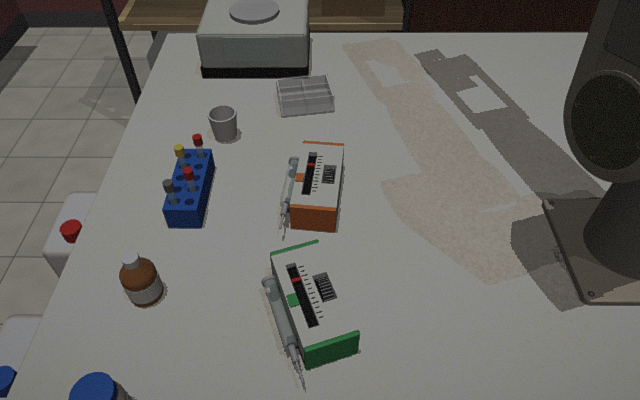

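The top view shows the green module at about (240,215), with its marker at (231,197), red pointer at (252,200) and wheel at (244,225). Its +y points left and slightly down. The orange module is at (392,215). Next I'll measure these by colour.

```bash
cat >> h.py <<'E'
def blob(p,box,kind):
    x0,y0,x1,y1=box;a=p["pixels"][y0:y1,x0:x1].astype(float);r,g,b=a[...,0],a[...,1],a[...,2]
    w={"red":np.clip(r-np.maximum(g,b)-40,0,None),"green":np.clip(g-np.maximum(r,b)-25,0,None),"dark":(a.max(2)<60)*1.}[kind]
    n,l,s,c=cv2.connectedComponentsWithStats((w>0).astype(np.uint8));out=[]
    for i in range(1,n):
        if s[i,4]<6: continue
        m=(l==i);ys,xs=np.nonzero(m);ww=w[m];out.append((s[i,4],np.array([(xs*ww).sum()/ww.sum()+x0,(ys*ww).sum()/ww.sum()+y0]),
            cv2.minAreaRect(np.c_[xs+x0,ys+y0].astype(np.float32))))
    return sorted(out,key=lambda o:-o[0])
BOX={"top":(170,165,310,262),"side":(255,232,365,372)}
E
python3 - <<'E'
from h import *
big=[]
for c in("top","side"):
    p=cams.read_camera(c);x0,y0,x1,y1=BOX[c]
    big.append(cv2.resize(p["pixels"][y0:y1,x0:x1,::-1],(400,int(400*(y1-y0)/(x1-x0))),interpolation=cv2.INTER_CUBIC))
    for k,z in(("red",.06),("green",.063),("dark",.062)):
        for n,u,rc in blob(p,BOX[c],k)[:4]: print(c,k,n,np.round(u,1),np.round(atz(p,u,z),4),[np.round(v,1) for v in rc])
h=max(b.shape[0] for b in big)
cv2.imwrite("pics/crop0.png",np.hstack([cv2.copyMakeBorder(b,0,h-b.shape[0],0,0,0) for b in big]))
E
```

```text
top red 31 [251.6 198.6] [0.5526 0.106  0.06  ] [array([251.5, 198.5]), array([7.6, 3.8]), np.float64(71.6)]
top green 188 [289.3 196.6] [0.5554 0.0442 0.063 ] [array([289.3, 196.4]), array([47.8,  3.9]), np.float64(70.3)]
top green 169 [191.1 231.1] [0.4991 0.2013 0.063 ] [array([190.9, 231. ]), array([46.8,  3.7]), np.float64(72.5)]
top green 96 [229.8 196.4] [0.5558 0.141  0.063 ] [array([229.8, 196.4]), array([ 8.2, 11.4]), np.float64(71.6)]
top dark 358 [227.3 207.4] [0.5378 0.1446 0.062 ] [array([227.2, 207.3]), array([ 7.8, 46.6]), np.float64(70.3)]
top dark 319 [252.1 237.7] [0.4886 0.103  0.062 ] [array([251.2, 237.9]), array([  4.1, 103.5]), np.float64(69.6)]
top dark 291 [244.1 224.6] [0.5098 0.1166 0.062 ] [array([243.9, 224.5]), array([12. , 27.9]), np.float64(70.3)]
top dark 119 [261.2 195.3] [0.5576 0.0902 0.062 ] [array([261.2, 195.3]), array([ 7.5, 15.7]), np.float64(69.4)]
side red 36 [295.8 279. ] [0.554 0.105 0.06 ] [array([295.7, 279.1]), array([3.8, 9.5]), np.float64(71.6)]
side green 294 [331.  340.9] [0.5029 0.2046 0.063 ] [array([331.5, 341.4]), array([ 5.8, 57.6]), np.float64(72.0)]
side green 151 [293.5 247.1] [0.5598 0.0479 0.063 ] [array([293.6, 247.2]), array([ 3., 49.]), np.float64(74.3)]
side green 115 [292.4 299.5] [0.5575 0.1417 0.063 ] [array([292.5, 299.5]), array([12. ,  9.5]), np.float64(71.6)]
side dark 1229 [320.9 344.2] [0.5165 0.2089 0.062 ] [array([299.7, 324.8]), array([121.5,  60. ]), np.float64(39.6)]
side dark 479 [304.8 303.6] [0.5395 0.1476 0.062 ] [array([304.7, 303.6]), array([48.1, 10.2]), np.float64(68.6)]
side dark 263 [324.1 288. ] [0.512  0.1213 0.062 ] [array([324.5, 288. ]), array([24.9, 14.3]), np.float64(68.2)]
side dark 109 [292.8 272.1] [0.559 0.094 0.062] [array([292.8, 272. ]), array([11.6,  9.5]), np.float64(69.4)]
```

View pics/crop0.png

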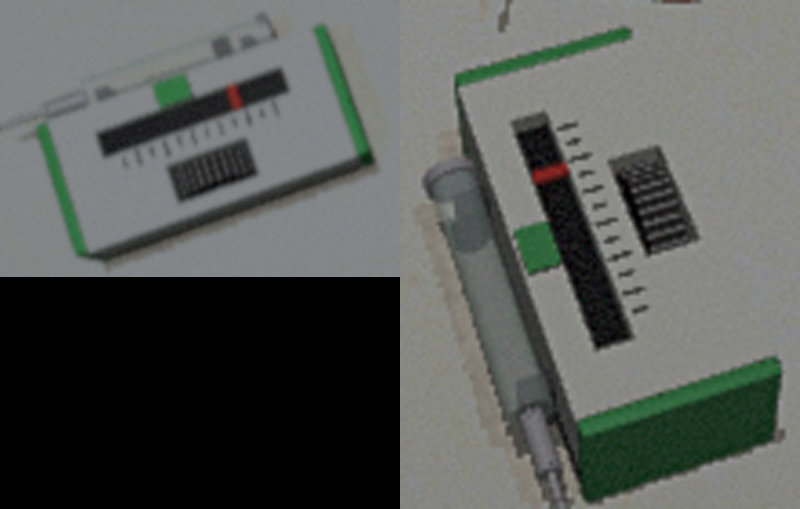

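The marker centre is about 33 mm to +y of the pointer, so the wheel needs about +22 mm. The wheel top is near (0.511, 0.118), with module +x at 19.7°. I'll start the approach: roll to align, close the fingers and travel.

Request:
step_arm(deltas=[{"offset": [0, 0, 0], "roll": 0.054}, {"offset": [3.25, -3.51, 0], "roll": 0}, {"offset": [3.25, -3.51, 0], "roll": 0}, {"offset": [3.25, -3.51, 0], "roll": 0}, {"offset": [3.25, -3.51, 0], "roll": 0}, {"offset": [3.25, -3.51, 0], "roll": 0}, {"offset": [3.25, -3.51, 0], "roll": 0}, {"offset": [3.25, -3.51, 0], "roll": 0}, {"offset": [3.25, -3.51, 0], "roll": 0}, {"offset": [3.25, -3.51, 0], "roll": 0}, {"offset": [3.25, -3.51, 0], "roll": 0}, {"offset": [3.25, -3.51, 0], "roll": 0}], fingers=0, grip_force=20)

```text
t: 2.1
tool_pos: [0.4395, -0.0672, 0.219]
orientation: [3.095, 0.539, 0.001]
force: [0.8, 0.1, -0.4]
opening: 0.0003
```

Request:
step_arm(deltas=[{"offset": [3.24, -3.48, 0], "roll": 0}, {"offset": [3.24, -3.48, 0], "roll": 0}, {"offset": [3.24, -3.48, 0], "roll": 0}, {"offset": [3.24, -3.48, 0], "roll": 0}, {"offset": [0, 0, 5], "roll": 0}, {"offset": [0, 0, 5], "roll": 0}, {"offset": [0, 0, 3.4], "roll": 0}, {"offset": [0, 0, 0], "roll": 0}])

```text
t: 3.1
tool_pos: [0.5111, 0.1059, 0.0816]
orientation: [-3.095, -0.539, 0.01]
force: [-0.4, 0.1, 0.8]
opening: 0.0005
```

```bash
python3 - <<'E'
from h import *
s=robot.read_state();T=np.array(s["tool_pos"]);print(T)
big=[]
for c in("top","side"):
    p=cams.read_camera(c);x0,y0,x1,y1=BOX[c]
    big.append(cv2.resize(p["pixels"][y0:y1,x0:x1,::-1],(400,int(400*(y1-y0)/(x1-x0))),interpolation=cv2.INTER_CUBIC))
    print(c,proj(p,T),proj(p,np.array([.5108,.118,.066])),[ (k,n,np.round(u,1)) for k in("red","green") for n,u,_ in blob(p,BOX[c],k)[:3]])
h=max(b.shape[0] for b in big)
cv2.imwrite("pics/crop1.png",np.hstack([cv2.copyMakeBorder(b,0,h-b.shape[0],0,0,0) for b in big]))
E
```

```text
[0.51112729 0.10585667 0.08160019]
top [248.66319343 222.20627098] [242.74252762 223.63464056] [('green', np.int32(50), array([190.8, 231.2])), ('green', np.int32(12), array([197.7, 252.1])), ('green', np.int32(9), array([194.9, 244.1]))]
side [324.84958998 271.50432689] [324.9831846  284.55985844] [('red', np.int32(37), array([295.8, 279.1])), ('green', np.int32(569), array([329.7, 342.4])), ('green', np.int32(118), array([292.1, 299.5])), ('green', np.int32(80), array([281.5, 250.5]))]
```

View pics/crop1.png

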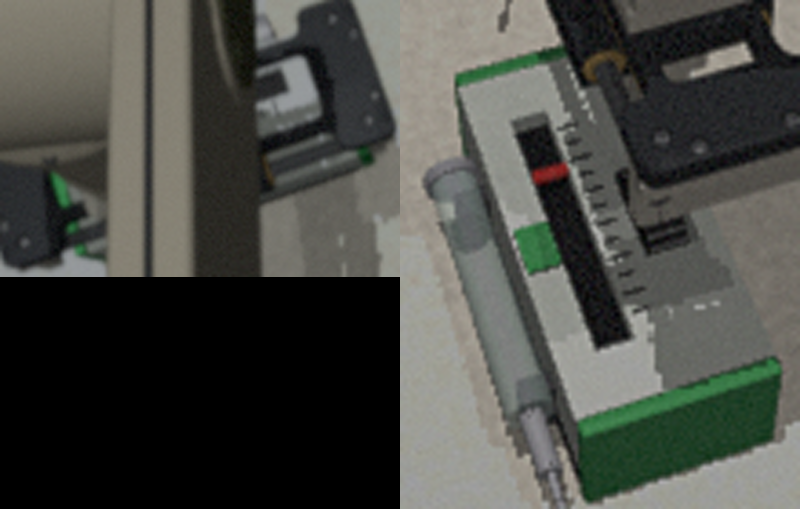

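The side view still shows the pointer (295.8, 279) and the marker (292, 299.5) with the fingertip in place over the wheel, so I can track it from there. I'll correct x and press gently.

Request:
step_arm(deltas=[{"offset": [0.35, 0, 0.5], "roll": 0}, {"offset": [0, 0, 0.5], "roll": 0}, {"offset": [0, 0, 0.5], "roll": 0}, {"offset": [0, 0, 0.15], "roll": 0}, {"offset": [0, 0, 0.15], "roll": 0}, {"offset": [0, 0, 0], "roll": 0}, {"offset": [0, 0, 0], "roll": 0}])

```text
t: 4.08
tool_pos: [0.5172, 0.1073, 0.0667]
orientation: [-3.095, -0.539, -0.0]
force: [0.5, -0.6, 0.3]
opening: 0.0005
```

Request:
step_arm(deltas=[{"offset": [-0.2, 0, 0], "roll": 0}, {"offset": [0, 0, 0.2], "roll": 0}, {"offset": [0, 0, 0.17], "roll": 0}, {"offset": [0, 0, 0], "roll": 0}, {"offset": [0, 0, 0], "roll": 0}])

```text
t: 4.7
tool_pos: [0.5155, 0.1066, 0.0632]
orientation: [3.095, 0.539, 0.0]
force: [-0.7, -1.5, 3.2]
opening: 0.0008
```

Request:
step_arm(deltas=[{"offset": [0, 0, 0.04], "roll": 0}, {"offset": [0, -0.2, 0], "roll": 0}, {"offset": [0, -0.2, 0], "roll": 0}, {"offset": [0, -0.2, 0], "roll": 0}, {"offset": [0, -0.2, 0], "roll": 0}, {"offset": [0, -0.2, 0], "roll": 0}, {"offset": [0, 0, 0], "roll": 0}, {"offset": [0, 0, 0], "roll": 0}])

```text
t: 5.7
tool_pos: [0.5118, 0.1163, 0.0625]
orientation: [-3.095, -0.539, 0.0]
force: [-0.7, 0.8, 5.6]
opening: 0.0007
```

```bash
cat > m.py <<'E'
from h import *
ey=np.array([-.337,.9415,0])
s=robot.read_state();print(s["t"],np.round(s["tool_pos"],4),np.round(s["force"],1))
p=cams.read_camera("side")
r=blob(p,BOX["side"],"red")[0];g=[b for b in blob(p,BOX["side"],"green") if 60<b[0]<170 and abs(b[1][0]-292)<6 and abs(b[1][1]-299.5)<6]
R=atz(p,r[1],.06);print("red",r[0],r[1],R)
for b in g: print("marker",b[0],b[1],"gap mm",1000*(atz(p,b[1],.063)-R)@ey)
E
python3 m.py
```

```text
5.7 [0.5118 0.1163 0.0625] [-0.7  0.8  5.6]
red 38 [298.97210884 289.14013605] [0.54876634 0.1223922  0.06      ]
marker 120 [292.18874426 299.67764165] gap mm 15.390571606804356
```

Request:
step_arm(deltas=[{"offset": [0, -0.2, 0], "roll": 0}, {"offset": [0, -0.2, 0], "roll": 0}, {"offset": [0, -0.2, 0], "roll": 0}, {"offset": [0, 0, 0], "roll": 0}, {"offset": [0, 0, 0], "roll": 0}])

```text
t: 6.38
tool_pos: [0.5098, 0.1219, 0.0625]
orientation: [-3.095, -0.539, -0.0]
force: [-0.0, 0.2, 4.6]
opening: 0.0004
```

```bash
python3 m.py
```

```text
6.375 [0.5098 0.1219 0.0625] [-0.   0.2  4.6]
red 37 [301.01430348 293.96330846] [0.54552393 0.13050537 0.06      ]
marker 116 [292.26735834 299.77254589] gap mm 6.844573987253106
```

Request:
step_arm(deltas=[{"offset": [0, -0.2, 0], "roll": 0}, {"offset": [0, -0.2, 0], "roll": 0}, {"offset": [0, 0, 0], "roll": 0}, {"offset": [0, 0, 0], "roll": 0}, {"offset": [0, 0, -0.3], "roll": 0}, {"offset": [0, 0, -1], "roll": 0}, {"offset": [0, 0, -3], "roll": 0}, {"offset": [0, 0, -5], "roll": 0}, {"offset": [-3, 4, -2], "roll": 0}, {"offset": [-3, 5, 0], "roll": 0}, {"offset": [-3, 5, 0], "roll": 0}, {"offset": [0, 5, 0], "roll": 0}])

```text
t: 7.92
tool_pos: [0.4867, -0.0857, 0.176]
orientation: [3.095, 0.538, -0.0]
force: [1.0, 0.5, -0.5]
opening: 0.0007
```

```bash
python3 m.py
```

```text
7.925 [ 0.4867 -0.0857  0.176 ] [ 1.   0.5 -0.5]
red 41 [302.20797011 296.07534247] [0.54368728 0.13401283 0.06      ]
marker 116 [292.37568807 299.44724771] gap mm 2.4647142522592285
```

Request:
step_arm(deltas=[{"offset": [0, 5, -3], "roll": 0}, {"offset": [0, 5, 0], "roll": 0}, {"offset": [0, 5, 0], "roll": 0}, {"offset": [0, 5, 0], "roll": 0}, {"offset": [0, 5, 0], "roll": 0}, {"offset": [0, 0, 0], "roll": 0}, {"offset": [0, 0, 0], "roll": 0}])

```text
t: 8.85
tool_pos: [0.5722, -0.3188, 0.2051]
orientation: [-3.094, -0.538, 0.001]
force: [0.0, -0.3, 0.0]
opening: 0.0007
```

```bash
python3 m.py; python3 - <<'E'
from h import *
big=[];ey=np.array([-.337,.9415,0])
for c in("top","side"):
    p=cams.read_camera(c);x0,y0,x1,y1=BOX[c]
    big.append(cv2.resize(p["pixels"][y0:y1,x0:x1,::-1],(400,int(400*(y1-y0)/(x1-x0))),interpolation=cv2.INTER_CUBIC))
    R=blob(p,BOX[c],"red")
    for n,u,_ in R[:1]: print(c,n,u); R=atz(p,u,.06)
    for n,u,_ in blob(p,BOX[c],"green"): print(n,u,1000*(atz(p,u,.063)-R)@ey)
    b=(335,175,450,250) if c=="top" else (275,130,350,235)
    print("orange",[np.round(cams.pinpoint(p,"orange_pointer")[0]["xy"],1)])
h=max(b.shape[0] for b in big)
cv2.imwrite("pics/crop2.png",np.hstack([cv2.copyMakeBorder(b,0,h-b.shape[0],0,0,0) for b in big]))
E
```

```text
8.85 [ 0.5722 -0.3188  0.2051] [ 0.  -0.3  0. ]
red 40 [302.19053876 296.08147175] [0.54371218 0.13402332 0.06      ]
marker 114 [292.37487685 299.4729064 ] gap mm 2.50304553198449
top 34 [233.69073276 204.89762931]
195 [289.33559514 196.52756573] -89.81015622103865
175 [191.02726981 231.02085338] 77.04639446204857
99 [229.85547074 196.3740458 ] 1.1963576138207452
orange [array([410.4, 209.6])]
side 41 [302.21087533 296.07692308]
298 [330.84665367 341.03530431] 80.24784118571688
150 [293.49268887 247.12307067] -86.49491467656597
116 [292.38740079 299.4469246 ] 2.465807363281148
orange [array([307.3, 164.4])]
```

View pics/crop2.png

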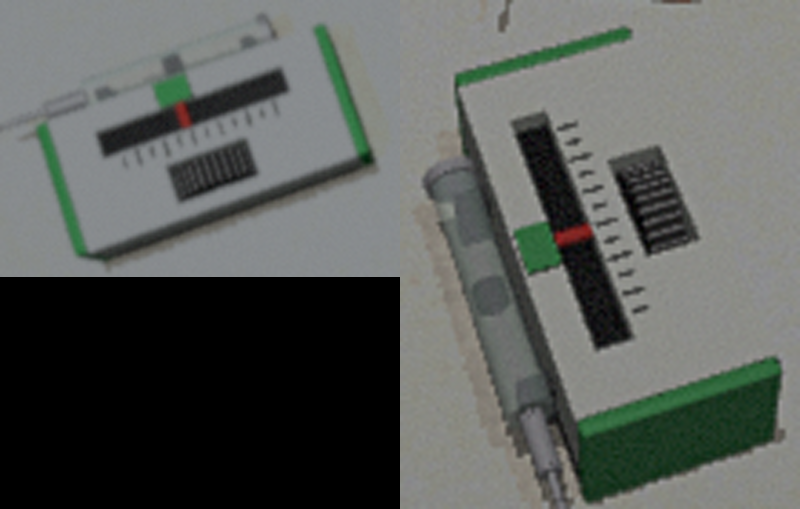

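The crop shows the red pointer alongside the marker: top view (233.7, 204.9) against the marker at (229.9, 196.4). The centre offset is 1 to 2.5 mm, inside the ±7.5 mm allowed. Before handing in, I'll check by colour that the orange module hasn't changed.

```bash
python3 - <<'E'
from h import *
B=(385,200,425,218)
print(blob({"pixels":cv2.imread("pics/top0.png")[:,:,::-1]},B,"red")[0][:2],blob(cams.read_camera("top"),B,"red")[0][:2])
print(robot.close_job())
E
```

```text
(np.int32(35), array([406.07201889, 209.16528926])) (np.int32(34), array([406.06109325, 209.17041801]))
the job is handed in; nothing more can be done
None
```

The red pointer on the green-ended module now stands within the green marker's length, and the job is handed in. I pressed the closed fingertip about 3.5 mm onto the thumbwheel, rolled it about 20 mm to +y, then lifted off and moved clear.

- **Pointer position:** its centre is 1.2 mm (top camera) or 2.5 mm (side camera) short of the marker's centre. About ±7.5 mm is allowed, so the pointer is well inside the marker. It did not move between two looks after release.
- **Orange module:** its pointer sits at the same pixel as at the start, (406.1, 209.2), measured by colour. The trained network's reading for it shifted by about 3 pixels between looks. I take that as network noise, since the colour check showed no change and the arm only passed over it well above.
- **Time and force:** the clock read about 9 s of the 32 s allowed. The highest vertical force I read while pressing was 5.6 N.

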